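# Point out two tubs of hardware and confirm the check

## Task

Check off this lot by pointing: point at the tub of pipe fittings from just above the middle of its open top, fingertips a few centimetres over the rim, and stay there for two seconds, then do the same at the tub of hose clamps, and then press the push button fully down and let it go. Touch none of the tubs, do not dip down over the two other tubs (pass well above them), and leave everything else where it stands.

Things in the scene. Friction and masses are not known exactly. Their poses are not given: they have to be found in the camera images.
- fitting_tub: Round white open plastic tub, loose, 100 mm high, 134 mm across the rim, about three quarters full of short fat steel pipe fittings (40 mm long, 20 mm thick, with a hexagonal collar and a dark bore). Origin: centre of its underside, z up; the middle of its mouth is 100 mm above. The four tubs are alike but for what they hold and may swap places.
- clamp_tub: Round white open plastic tub, loose, 100 mm high, 134 mm across the rim, about three quarters full of hose clamps (thin steel band rings about 40 mm across, each with a small screw housing). Origin: centre of its underside, z up; the middle of its mouth is 100 mm above. The four tubs are alike but for what they hold and may swap places.
- bolt_tub: Round white open plastic tub, loose, 100 mm high, 134 mm across the rim, about three quarters full of slender hexagon-head bolts (8 mm thick, 60 mm long). Not to be pointed at. Origin: centre of its underside, z up; the middle of its mouth is 100 mm above. The four tubs are alike but for what they hold and may swap places.
- bracket_tub: Round white open plastic tub, loose, 100 mm high, 134 mm across the rim, about three quarters full of flat-strip corner brackets (two legs of about 40 mm at a right angle). Not to be pointed at. Origin: centre of its underside, z up; the middle of its mouth is 100 mm above. The four tubs are alike but for what they hold and may swap places.
- confirm_top (a point): Centre of the top face of the push button: a black round button, 40 mm across, on top of a grey control box (70 x 70 x 60 mm high) fixed to the work surface, about 85 mm above it. Pressed straight down. The point moves with the button.
- confirm (a joint): Travel of the push button in m: 0 when up, 0.006 when fully down. A spring pushes it back up; fully down takes about 5 N.
- carton: Bystander: small yellow box with a dark label, 100 x 65 x 45 mm (x, y, z), loose. Origin at the centre of its underside.
- screw_case: Bystander: grey plastic case with a white lid and a paper label, 94 x 114 x 60 mm (x, y, z), loose. Origin at the centre of its underside.
- loose_coupling: Bystander: a single steel coupling standing on end, 34 mm across the foot, 45 mm high, loose. Origin at the centre of its underside.

How it is judged:
On the way, in this order (a step that is already met when the one before it is completed fails the run):
1. points at the tub of pipe fittings and stays there (horizontal distance between the grasp point and fitting_tub below 0.03 m and z of the grasp point in the frame of fitting_tub between 0.118 and 0.2 m), for 1.6 s.
2. points at the tub of hose clamps and stays there (horizontal distance between the grasp point and clamp_tub below 0.03 m and z of the grasp point in the frame of clamp_tub between 0.118 and 0.2 m), for 1.6 s.
3. presses the push button down (value of joint confirm above 0.0045 m), for 0.05 s.
At the end, for the whole second after the job is handed in: The button is up again (within 1.5 mm), and all tubs and bystanders stand at rest and upright (within 0.1 rad) within 12 mm of where they started (value of joint confirm below 0.0015 m and distance of each of clamp_tub, fitting_tub, bolt_tub, bracket_tub, carton, screw_case, loose_coupling from where it was at the start of the episode below 0.012 m and angle between each of clamp_tub, fitting_tub, bolt_tub, bracket_tub, carton, screw_case, loose_coupling's own z axis and vertical below 0.1 rad and linear speed of each of clamp_tub, fitting_tub, bolt_tub, bracket_tub, carton, screw_case, loose_coupling below 0.02 m/s); the robot touches nothing.
It fails at once if a tub is touched by the robot (contact force between any of the fingers, the arm and clamp_tub above 0.3 N or contact force between any of the fingers, the arm and fitting_tub above 0.3 N or contact force between any of the fingers, the arm and bolt_tub above 0.3 N or contact force between any of the fingers, the arm and bracket_tub above 0.3 N).
It fails at once if a tub or a bystander is shifted, lifted or carried (over 15 mm) (distance of any of clamp_tub, fitting_tub, bolt_tub, bracket_tub, carton, screw_case, loose_coupling from where it was at the start of the episode above 0.015 m).
It fails at once if the hand dips down over the tub of bolts or the tub of brackets (grasp point within 45 mm of its middle and less than 85 mm above its rim) ((horizontal distance between the grasp point and bolt_tub below 0.045 m and z of the grasp point in the frame of bolt_tub below 0.185 m) or (horizontal distance between the grasp point and bracket_tub below 0.045 m and z of the grasp point in the frame of bracket_tub below 0.185 m)).
It also fails if it takes over 61 s, if anything falls off the work surface, if the arm or the gripper's body presses on something with over 40 N, if the wrist force passes 120 N, or if a joint passes its speed limit or range.

## Robot

A 7-joint arm with a two-finger parallel gripper is mounted at the origin on the work surface. World frame = base frame: x ahead of the robot, y to its left, z up, the work surface at z = 0. Lengths are in m, angles in rad, forces in N, time in s.
With the tool pointing down it reaches from about 0.4 to 0.85 m from the base axis. Payload 4.5 kg.
Tool frame: the origin (TCP) lies on the centre line of the jaws, within the pads' length; the fingertips stand 8 mm ahead of it and the grasp point (between the pads) lies 11 mm behind it; z points along the fingers, x is the direction in which the jaws open and shut, and the axes are right-handed (so a half turn about z gives the same grasp; the last joint's range is limited). The gripper opens to 88 mm and grips with 3 to 60 N. Pads are 18 mm wide; open, the fingers measure 123 mm over their backs; the gripper's body (75 mm by 187 mm) begins 45 mm behind the grasp point.
Start: joints at [-1.237, 0.689, -0.195, 1.565, 0.157, 0.902, -0.215], TCP at [0.185, 0.597, 0.247] pointing down, gripper open.
Joint ranges: [-3.01, 3.01], [-0.46, 2.08], [-1.47, 1.51], [0.13, 2.56], [-1, 4.14], [0.04, 2.09], [-2.66, 2.66]. Speed limits (rad/s): [2.57, 2.57, 3.14, 3.14, 3.14, 3.14, 3.14].

## Interface

Orientations are given as a unit quaternion [x, y, z, w].
In Python, from plant import get_state, snapshot, finish_job, boxes_of, pinpoint gives the robot as it stands.
- The arm moves only by the shell command python3 -m creep 'ROWS' [FORCE]. ROWS is JSON, a list of rows, each an object with "hand": the finger opening in m, from 0 to 0.0881; "slide": the shift along the tool's x, y, z in m, a list of three; "turn": the turn about the tool's z in degrees. A call has 1 to 5 rows; each row shifts and turns the commanded pose from where the row before left it, along the tool's axes as they then stand; what a row does not reach is not made up. A row lasts 1/8 s, in which the tool goes at most 62.5 mm and 10.7 degrees, less where a joint would pass 70% of its speed; a pose out of reach is approached as far as the arm can. A call is refused whole if a number of a shift passes 0.0625 or a number of a turn 10.7, either way. A call with a gripper value outside its range is refused whole. The fingers move at their own pace and stop on an object; FORCE is the grip in N (left out, the last holds). Time passes only in rows, so rows that do not move let the fingers close. It gives the time, the measured TCP pose, the force and the opening at its end, in the units of the state.
- get_state(): the state, without advancing time (a new reading comes with each control period).
- snapshot(name): name is "scene" or "top" or "wrist"; returns a dict with "frame" (420x560x3 uint8, red, green, blue), "depth" (420x560 float32, m along the optical axis (not along the pixel's ray), 0 where there is no reading), "mtx" (3x3 intrinsics, pixels), "k1" (the pictures are not rectified: a ray, as slopes to the right and down, at radius r is drawn at 1 + k1 r^2 times it, then the intrinsics apply), "camera_from_world" (4x4, takes a point from world to camera coordinates). Camera axes: x right, y down, z forward; pixel columns grow to the right and rows downward; lengths in m; the calibration is good to about 2 mm. A picture is of the moment at which its call begins.
- finish_job(): hands the job in, once; it reports no verdict.
Trained networks look in a picture, given as the dict that the camera call returned (one of the last four; its "shot" number tells which), for a name from the list of things; names that differ only in an ending like _2 or _b are one class to them, and where a whole thing is asked for, a point or a joint stands for the part that bears it (a point fixed in the world has none). Each returns a list of dicts, best first, with "conf" (0 to 1); they miss things now and then, are a little off and sometimes report something else, mostly with a low value. They report only what shows in the picture. A call takes as long as a camera call.
- boxes_of(target, picture): "uv" ([column, row] in pixels, amid what is visible of it).
- pinpoint(target, picture): "uv" ([column, row] in pixels: a listed point, or the origin of a listed thing).
The state is a dict: "clock": time; "q": joint angles; "qd": joint speeds; "joint_torque": joint torques, N m; "tool_pos": TCP position; "eef_rot": TCP orientation; "contact_force": force on the tool from outside, world axes, zero at the start; "moment": the same for the moment, N m; "opening": opening from 0.0 (shut) to 1.0 (fully open).
Only numpy, scipy, OpenCV 4.12 (cv2) and the standard library are available. Lean on these libraries where they do the work, as an engineer would, in place of code of your own. Each camera call takes 0.05 s, during which the arm holds its last target.

## Working session

There is one attempt and no reset: what is moved stays moved. The work goes in short steps, Python scripts to look and compute and a shell command to move; the robot and the scene stay as the last step left them, time stands still between calls to the robot, and variables do not carry over. Pictures are saved under pics/ and viewed, and the job is handed in when it is done.

```bash
ls; mkdir -p pics
cat > h.py <<'E'
import numpy as np, cv2
from plant import *
def ray(p,uv):
    m=p["mtx"]; x=(uv[0]-m[0,2])/m[0,0]; y=(uv[1]-m[1,2])/m[1,1]
    d=np.array([[[x,y]]]); u=np.array([x,y]); 
    for _ in range(30): u=np.array([x,y])/(1+p["k1"]*(u@u))
    return u
def onplane(p,uv,z):
    u=ray(p,uv); T=np.linalg.inv(p["camera_from_world"]); d=T[:3,:3]@np.array([u[0],u[1],1]); o=T[:3,3]
    return o+d*(z-o[2])/d[2]
def bydepth(p,uv):
    c,r=int(round(uv[0])),int(round(uv[1])); z=np.median([v for v in p["depth"][r-1:r+2,c-1:c+2].ravel()]); u=ray(p,uv)
    return np.linalg.inv(p["camera_from_world"])@np.array([u[0]*z,u[1]*z,z,1])
def save(p,n): cv2.imwrite("pics/"+n,p["frame"][:,:,::-1])
E
python3 - <<'E'
from h import *
np.set_printoptions(precision=3,suppress=True)
print(get_state())
for n in["top","scene"]:
    p=snapshot(n); save(p,n+"0.png"); print(n,p["k1"])
    for t in["fitting_tub","clamp_tub","bolt_tub","bracket_tub","confirm_top","carton","screw_case","loose_coupling"]:
        z=0.085 if t=="confirm_top" else 0
        print(t,[(round(r["conf"],2),np.round(r["uv"]),onplane(p,r["uv"],z)[:2]) for r in pinpoint(t,p)[:4]],[(round(r["conf"],2),np.round(r["uv"]),bydepth(p,r["uv"])[:3]) for r in boxes_of(t,p)[:4]])
E
```

```text
pics
{'clock': 0.0, 'q': array([-1.237,  0.69 , -0.194,  1.566,  0.157,  0.903, -0.215]), 'qd': array([-0.001,  0.002,  0.   ,  0.   , -0.   ,  0.001, -0.   ]), 'joint_torque': array([  0.001, -52.756,  -1.267, -15.343,  -0.053,   0.007,   0.   ]), 'tool_pos': array([0.184, 0.597, 0.246]), 'eef_rot': array([ 0.805,  0.594, -0.001,  0.001]), 'contact_force': array([ 0.214, -0.341,  0.134]), 'moment': array([ 0.016, -0.026,  0.03 ]), 'opening': 0.9989105887735613}
top -0.15963462139148524
fitting_tub [(0.83, array([266., 177.]), array([ 0.654, -0.013]))] [(0.94, array([265., 172.]), array([ 0.644, -0.013,  0.082])), (0.38, array([312., 238.]), array([ 0.466, -0.137,  0.082]))]
clamp_tub [(0.68, array([170., 191.]), array([0.611, 0.264]))] [(0.74, array([165., 182.]), array([0.615, 0.262, 0.077]))]
bolt_tub [(0.72, array([349., 177.]), array([ 0.655, -0.253]))] []
bracket_tub [(0.74, array([403., 231.]), array([ 0.499, -0.404])), (0.66, array([228., 248.]), array([0.446, 0.091]))] [(0.56, array([222., 240.]), array([0.458, 0.1  , 0.083]))]
confirm_top [(0.63, array([310., 236.]), array(
[... 1030 characters left out ...]
] [(0.85, array([266., 293.]), array([ 0.66 , -0.266,  0.089]))]
bracket_tub [(0.67, array([302., 188.]), array([0.457, 0.101]))] [(0.92, array([300., 172.]), array([0.471, 0.073, 0.084]))]
confirm_top [(0.51, array([243., 216.]), array([ 0.467, -0.136]))] [(0.54, array([242., 217.]), array([ 0.466, -0.137,  0.082]))]
carton [(0.67, array([347., 153.]), array([0.462, 0.301]))] [(0.64, array([348., 146.]), array([0.475, 0.285, 0.042]))]
screw_case [(0.93, array([174., 319.]), array([ 0.512, -0.405]))] [(0.79, array([168., 307.]), array([ 0.515, -0.413,  0.057]))]
loose_coupling [(0.53, array([172., 256.]), array([ 0.372, -0.289]))] [(0.8, array([166., 253.]), array([ 0.38 , -0.31 ,  0.034]))]
```

View pics/top0.png

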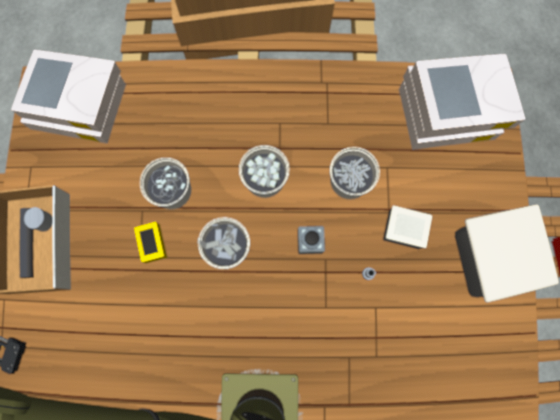

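View pics/scene0.png

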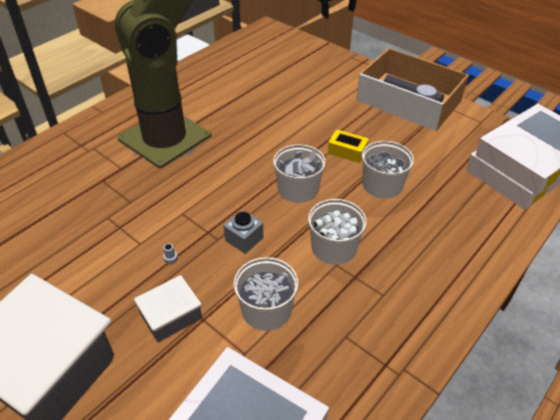

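Top view: clamps at (165,182), fittings at (264,170), bolts at (354,172), brackets at (224,243) and the button at (311,238). I'll refine the positions with rim fits and zoom in to check what each tub holds.

Run:
```python
from h import *
np.set_printoptions(precision=4,suppress=True)
for n in["top","scene"]:
    p=snapshot(n); h,w=p["depth"].shape
    m=p["mtx"]; v,u=np.mgrid[0:h,0:w]; x=(u-m[0,2])/m[0,0]; y=(v-m[1,2])/m[1,1]; a,b=x,y
    for _ in range(30): s=1+p["k1"]*(a*a+b*b); a,b=x/s,y/s
    z=p["depth"]; P=np.stack([a*z,b*z,z,np.ones_like(z)],-1)@np.linalg.inv(p["camera_from_world"]).T
    for k,c in dict(fit=(.65,-.012),clamp=(.611,.264),bolt=(.653,-.256),brk=(.457,.097)).items():
        d=np.hypot(P[...,0]-c[0],P[...,1]-c[1]); s=(d<.085)&(d>.045)&(P[...,2]>.092)&(P[...,2]<.108)&(z>0)
        q=P[s][:,:2]; A=np.c_[2*q,np.ones(len(q))]; r=np.linalg.lstsq(A,(q**2).sum(1),rcond=None)[0]
        print(n,k,len(q),r[:2],np.sqrt(r[2]+r[0]**2+r[1]**2), "zmax",P[...,2][(d<.09)].max())
    d=np.hypot(P[...,0]-.468,P[...,1]+.135); s=(d<.04)&(z>0)
    t=s&(P[...,2]>.078); print(n,"button",t.sum(),P[t][:,:3].mean(0),np.median(P[...,2][t]),P[s&(P[...,2]>.055)][:,:3].mean(0))
    if n=="top": crop=p["frame"][130:290,120:400]
    else: crop=p["frame"][130:340,140:420]
    cv2.imwrite(f"pics/{n}z.png",cv2.resize(crop[:,:,::-1],None,fx=2.8,fy=2.8,interpolation=cv2.INTER_CUBIC))
```

```text
top fit 229 [ 0.6466 -0.008 ] 0.06461846278078076 zmax 0.10464070679166793
top clamp 245 [0.612  0.2588] 0.06528996133479656 zmax 0.10456414391770652
top bolt 251 [ 0.6451 -0.2516] 0.06576253362394048 zmax 0.10696741029673174
top brk 243 [0.4491 0.0937] 0.06377471353990061 zmax 0.11057122220001969
top button 157 [ 0.4657 -0.1356  0.0816] 0.08104984642512769 [ 0.4653 -0.1343  0.0693]
scene fit 361 [ 0.6484 -0.0077] 0.06527121017617737 zmax 0.10299083724689839
scene clamp 302 [0.6126 0.2596] 0.06513844633091663 zmax 0.1036593583447496
scene bolt 440 [ 0.646  -0.2512] 0.06526892302282271 zmax 0.1021854868567652
scene brk 308 [0.4498 0.0945] 0.06486200604277605 zmax 0.11148474747036563
scene button 137 [ 0.4679 -0.1362  0.0807] 0.08067820055989694 [ 0.4746 -0.1423  0.0684]
```

View pics/topz.png

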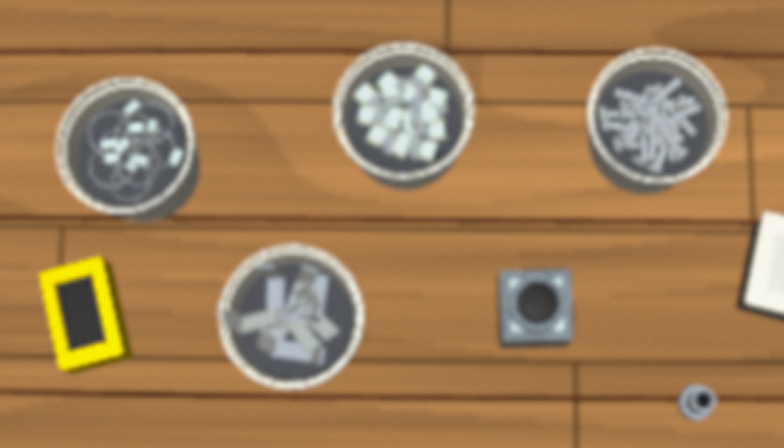

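View pics/scenez.png

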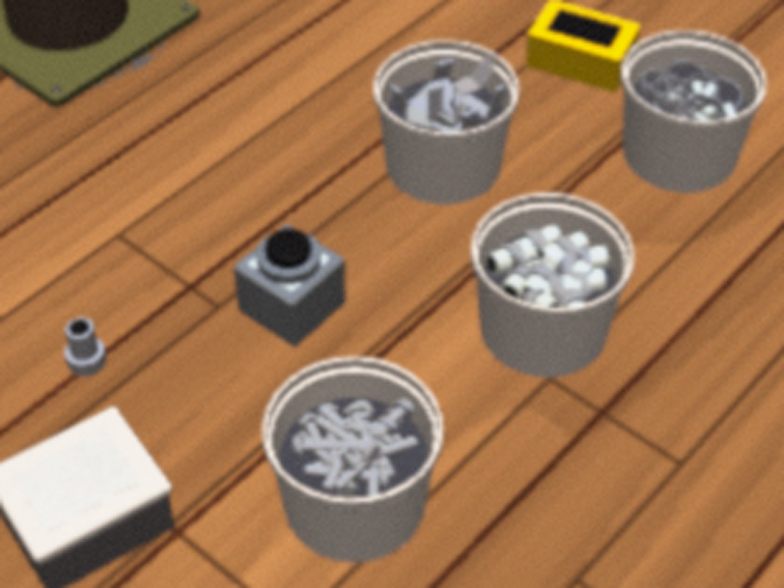

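Contents match the names in both views. Rim fits give fittings (0.648,-0.008), clamps (0.612,0.259) and button (0.467,-0.136, z≈0.083). I'll move high towards the fittings with the fingers closing.

```bash
python3 -m creep '[{"hand":0,"slide":[-0.029,0.041,0],"turn":0},{"hand":0,"slide":[-0.029,0.041,0],"turn":0},{"hand":0,"slide":[-0.029,0.041,0],"turn":0},{"hand":0,"slide":[-0.029,0.041,0],"turn":0},{"hand":0,"slide":[-0.029,0.041,0],"turn":0}]' 10
```

```text
clock: 2.42
tool_pos: [0.3386, 0.3969, 0.2469]
eef_rot: [0.805, 0.594, 0.0, -0.0]
contact_force: [-0.1, 0.4, 0.5]
opening: 0.457
```

```bash
python3 -m creep '[{"hand":0,"slide":[-0.029,0.041,0],"turn":0},{"hand":0,"slide":[-0.029,0.041,0],"turn":0},{"hand":0,"slide":[-0.029,0.041,0],"turn":0},{"hand":0,"slide":[-0.029,0.041,0],"turn":0},{"hand":0,"slide":[-0.029,0.041,0],"turn":0}]' 10
cat > d.py <<'E'
import sys,numpy as np
from plant import get_state
from scipy.spatial.transform import Rotation as R
s=get_state(); t=np.array([float(a) for a in sys.argv[1:4]])
print(s["clock"],s["tool_pos"].round(4),"slide",R.from_quat(s["eef_rot"]).inv().apply(t-s["tool_pos"]).round(4),"F",s["contact_force"].round(1),"q",s["q"].round(2),s["opening"])
E
python3 d.py .648 -.008 .247
```

```text
clock: 3.05
tool_pos: [0.4917, 0.1978, 0.2469]
eef_rot: [0.805, 0.594, 0.0, -0.0]
contact_force: [0.4, 0.3, -0.3]
opening: 0.006
3.05 [0.4917 0.1978 0.2469] slide [-1.504e-01  2.101e-01 -1.000e-04] F [ 0.4  0.3 -0.3] q [-0.31  0.57 -0.26  1.85  0.2   0.75  0.59] 0.005582853692759899
```

```bash
python3 -m creep '[{"hand":0,"slide":[-0.030,0.042,0],"turn":0},{"hand":0,"slide":[-0.030,0.042,0],"turn":0},{"hand":0,"slide":[-0.030,0.042,0],"turn":0},{"hand":0,"slide":[-0.030,0.042,0],"turn":0},{"hand":0,"slide":[-0.030,0.042,0],"turn":0}]'
python3 d.py .648 -.008 .145
```

```text
clock: 3.68
tool_pos: [0.6479, -0.0077, 0.2468]
eef_rot: [0.805, 0.594, 0.0, -0.0]
contact_force: [0.1, 0.2, 0.3]
opening: 0.008
3.675 [ 0.6479 -0.0077  0.2468] slide [-3.000e-04  1.000e-04  1.018e-01] F [0.1 0.2 0.3] q [ 0.09  0.73 -0.27  1.49  0.22  0.96  1.02] 0.007658048521505983
```

Centred over the fittings. I'll descend and look to confirm.

```bash
python3 -m creep '[{"hand":0,"slide":[0,0,0.03],"turn":0},{"hand":0,"slide":[0,0,0.03],"turn":0},{"hand":0,"slide":[0,0,0.025],"turn":0},{"hand":0,"slide":[0,0,0.015],"turn":0},{"hand":0,"slide":[0,0,0],"turn":0}]'
python3 d.py .648 -.008 .147
python3 - <<'E'
from h import *
a=snapshot("top");b=snapshot("scene")
cv2.imwrite("pics/p1.png",cv2.resize(np.hstack([a["frame"][100:300,100:420],b["frame"][130:330,140:460]])[:,:,::-1],(800,250)))
E
```

```text
clock: 4.3
tool_pos: [0.6464, -0.0063, 0.1459]
eef_rot: [0.805, 0.594, -0.001, -0.001]
contact_force: [0.8, -0.8, 0.2]
opening: 0.003
4.3 [ 0.6464 -0.0063  0.1459] slide [-0.0011  0.002  -0.0011] F [ 0.8 -0.8  0.2] q [ 0.07  0.84 -0.24  1.58  0.27  0.75  0.98] 0.0033009024562948267
```

View pics/p1.png

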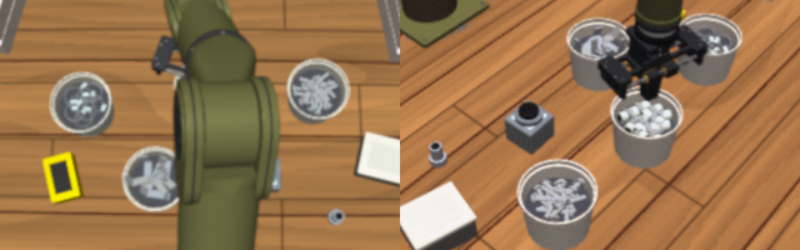

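The scene view shows the closed fingertips over the mouth of the fittings tub, clear of its rim. Holding for about 2.5 s.

```bash
python3 -m creep '[{"hand":0,"slide":[0,0,0],"turn":0},{"hand":0,"slide":[0,0,0],"turn":0},{"hand":0,"slide":[0,0,0],"turn":0},{"hand":0,"slide":[0,0,0],"turn":0},{"hand":0,"slide":[0,0,0],"turn":0}]'
python3 -m creep '[{"hand":0,"slide":[0,0,0],"turn":0},{"hand":0,"slide":[0,0,0],"turn":0},{"hand":0,"slide":[0,0,0],"turn":0},{"hand":0,"slide":[0,0,0],"turn":0},{"hand":0,"slide":[0,0,0],"turn":0}]'
python3 -m creep '[{"hand":0,"slide":[0,0,0],"turn":0},{"hand":0,"slide":[0,0,0],"turn":0},{"hand":0,"slide":[0,0,0],"turn":0},{"hand":0,"slide":[0,0,0],"turn":0},{"hand":0,"slide":[0,0,0],"turn":0}]'
python3 -m creep '[{"hand":0,"slide":[0,0,0],"turn":0},{"hand":0,"slide":[0,0,0],"turn":0},{"hand":0,"slide":[0,0,0],"turn":0},{"hand":0,"slide":[0,0,0],"turn":0},{"hand":0,"slide":[0,0,0],"turn":0}]'
python3 -m creep '[{"hand":0,"slide":[0,0,-0.03],"turn":0},{"hand":0,"slide":[0,0,-0.03],"turn":0},{"hand":0,"slide":[0,0,-0.03],"turn":0},{"hand":0,"slide":[0,0,-0.01],"turn":0},{"hand":0,"slide":[0,0,0],"turn":0}]'
python3 d.py .612 .259 .247
```

```text
clock: 5.03
tool_pos: [0.647, -0.0063, 0.1467]
eef_rot: [0.805, 0.594, 0.0, -0.0]
contact_force: [-0.3, 1.4, 0.1]
opening: 0.004
clock: 5.65
tool_pos: [0.647, -0.0063, 0.1467]
eef_rot: [0.805, 0.594, -0.0, -0.0]
contact_force: [-0.3, -0.7, 0.0]
opening: 0.003
clock: 6.28
tool_pos: [0.647, -0.0063, 0.1467]
eef_rot: [0.805, 0.594, 0.0, -0.0]
contact_force: [-0.4, -0.1, 0.1]
opening: 0.007
clock: 6.9
tool_pos: [0.647, -0.0063, 0.1467]
eef_rot: [0.805, 0.594, 0.0, -0.0]
contact_force: [0.4, 0.5, 0.0]
opening: 0.004
clock: 7.52
tool_pos: [0.647, -0.0064, 0.2467]
eef_rot: [0.805, 0.594, 0.0, 0.0]
contact_force: [-0.3, 0.6, -0.9]
opening: 0.007
7.525 [ 0.647  -0.0064  0.2467] slide [ 0.2432 -0.1118 -0.0003] F [-0.3  0.6 -0.9] q [ 0.08  0.73 -0.27  1.49  0.22  0.96  1.02] 0.00709816787479735
```

```bash
python3 -m creep '[{"hand":0,"slide":[0.05,-0.022,0],"turn":0},{"hand":0,"slide":[0.05,-0.022,0],"turn":0},{"hand":0,"slide":[0.05,-0.022,0],"turn":0},{"hand":0,"slide":[0.05,-0.022,0],"turn":0},{"hand":0,"slide":[0.043,-0.024,0],"turn":0}]'
python3 d.py .612 .259 .147
```

```text
clock: 8.15
tool_pos: [0.6105, 0.2607, 0.2447]
eef_rot: [0.805, 0.594, -0.001, -0.0]
contact_force: [1.0, -0.6, -0.0]
opening: 0.008
8.15 [0.6105 0.2607 0.2447] slide [-0.0011  0.0021  0.0977] F [ 1.  -0.6 -0. ] q [-0.35  0.75 -0.25  1.43  0.2   0.98  0.63] 0.008124024269397508
```

```bash
python3 -m creep '[{"hand":0,"slide":[-0.001,0.001,0.03],"turn":0},{"hand":0,"slide":[0,0,0.03],"turn":0},{"hand":0,"slide":[0,0,0.025],"turn":0},{"hand":0,"slide":[0,0,0.013],"turn":0},{"hand":0,"slide":[0,0,0],"turn":0}]'
python3 d.py .612 .259 .147
python3 - <<'E'
from h import *
b=snapshot("scene")
cv2.imwrite("pics/p2.png",b["frame"][:,:,::-1])
E
```

```text
clock: 8.78
tool_pos: [0.6115, 0.2572, 0.1472]
eef_rot: [0.805, 0.594, -0.001, -0.0]
contact_force: [0.5, 0.1, -0.0]
opening: 0.002
8.775 [0.6115 0.2572 0.1472] slide [ 0.0019 -0.0001  0.0002] F [ 0.5  0.1 -0. ] q [-0.35  0.86 -0.22  1.52  0.24  0.79  0.6 ] 0.0022461418797580976
```

View pics/p2.png

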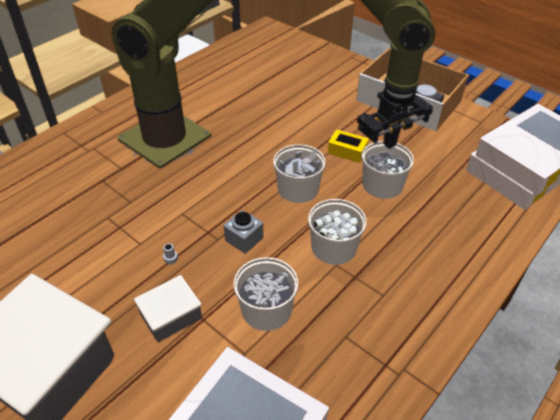

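The fingertips (390,142) are over the mouth of the clamp tub, and nothing has moved. I'll hold, then rise.

```bash
python3 -m creep '[{"hand":0,"slide":[0,0,0],"turn":0},{"hand":0,"slide":[0,0,0],"turn":0},{"hand":0,"slide":[0,0,0],"turn":0},{"hand":0,"slide":[0,0,0],"turn":0},{"hand":0,"slide":[0,0,0],"turn":0}]'
python3 -m creep '[{"hand":0,"slide":[0,0,0],"turn":0},{"hand":0,"slide":[0,0,0],"turn":0},{"hand":0,"slide":[0,0,0],"turn":0},{"hand":0,"slide":[0,0,0],"turn":0},{"hand":0,"slide":[0,0,0],"turn":0}]'
python3 -m creep '[{"hand":0,"slide":[0,0,0],"turn":0},{"hand":0,"slide":[0,0,0],"turn":0},{"hand":0,"slide":[0,0,0],"turn":0},{"hand":0,"slide":[0,0,0],"turn":0},{"hand":0,"slide":[0,0,0],"turn":0}]'
python3 -m creep '[{"hand":0,"slide":[0,0,0],"turn":0},{"hand":0,"slide":[0,0,0],"turn":0},{"hand":0,"slide":[0,0,0],"turn":0},{"hand":0,"slide":[0,0,0],"turn":0},{"hand":0,"slide":[0,0,0],"turn":0}]'
python3 -m creep '[{"hand":0,"slide":[0,0,-0.03],"turn":0},{"hand":0,"slide":[0,0,-0.03],"turn":0},{"hand":0,"slide":[0,0,-0.03],"turn":0},{"hand":0,"slide":[0,0,-0.01],"turn":0},{"hand":0,"slide":[0,0,0],"turn":0}]'
python3 d.py .467 -.136 .247
```

```text
clock: 9.45
tool_pos: [0.6124, 0.2577, 0.1488]
eef_rot: [0.805, 0.594, 0.0, -0.0]
contact_force: [0.5, 0.8, -0.5]
opening: 0.004
clock: 10.07
tool_pos: [0.6124, 0.2577, 0.1487]
eef_rot: [0.805, 0.594, 0.0, -0.0]
contact_force: [0.1, 0.4, 0.3]
opening: 0.007
clock: 10.7
tool_pos: [0.6124, 0.2577, 0.1487]
eef_rot: [0.805, 0.594, 0.0, -0.0]
contact_force: [0.2, 0.8, 0.1]
opening: 0.001
clock: 11.32
tool_pos: [0.6124, 0.2577, 0.1487]
eef_rot: [0.805, 0.594, 0.0, -0.0]
contact_force: [-0.3, 0.3, 0.1]
opening: 0.007
clock: 11.95
tool_pos: [0.6124, 0.2577, 0.2487]
eef_rot: [0.805, 0.594, 0.0, 0.0]
contact_force: [-0.5, -1.0, -0.3]
opening: 0.005
11.95 [0.6124 0.2577 0.2487] slide [-0.419  -0.0227  0.0016] F [-0.5 -1.  -0.3] q [-0.34  0.75 -0.25  1.43  0.2   0.99  0.64] 0.004551608416442433
```

```bash
python3 -m creep '[{"hand":0,"slide":[-0.042,-0.002,0],"turn":0},{"hand":0,"slide":[-0.042,-0.002,0],"turn":0},{"hand":0,"slide":[-0.042,-0.002,0],"turn":0},{"hand":0,"slide":[-0.042,-0.002,0],"turn":0},{"hand":0,"slide":[-0.042,-0.002,0],"turn":0}]'
python3 -m creep '[{"hand":0,"slide":[-0.042,-0.003,0],"turn":0},{"hand":0,"slide":[-0.042,-0.003,0],"turn":0},{"hand":0,"slide":[-0.042,-0.003,0],"turn":0},{"hand":0,"slide":[-0.042,-0.003,0],"turn":0},{"hand":0,"slide":[-0.041,-0.001,0],"turn":0}]'
python3 -m creep '[{"hand":0,"slide":[0,0,0.03],"turn":0},{"hand":0,"slide":[0,0,0.03],"turn":0},{"hand":0,"slide":[0,0,0.03],"turn":0},{"hand":0,"slide":[0,0,0.03],"turn":0},{"hand":0,"slide":[0,0,0],"turn":0}]'
python3 d.py .467 -.136 .1
python3 - <<'E'
from h import *
b=snapshot("scene")
cv2.imwrite("pics/p3.png",cv2.resize(b["frame"][100:310,140:420,::-1],None,fx=2.8,fy=2.8))
E
```

```text
clock: 12.58
tool_pos: [0.5393, 0.0585, 0.2472]
eef_rot: [0.805, 0.594, -0.001, -0.001]
contact_force: [1.1, -0.5, 0.3]
opening: 0.002
clock: 13.2
tool_pos: [0.4651, -0.137, 0.2474]
eef_rot: [0.805, 0.594, -0.001, -0.001]
contact_force: [1.1, -1.0, -0.6]
opening: 0.004
clock: 13.82
tool_pos: [0.4644, -0.1352, 0.1263]
eef_rot: [0.805, 0.594, -0.002, -0.002]
contact_force: [-0.5, -1.0, 0.3]
opening: 0.001
13.825 [ 0.4644 -0.1352  0.1263] slide [0.0001 0.0029 0.0263] F [-0.5 -1.   0.3] q [ 0.3   0.72 -0.19  2.08  0.35  0.37  1.11] 0.0012160537519488315
```

View pics/p3.png

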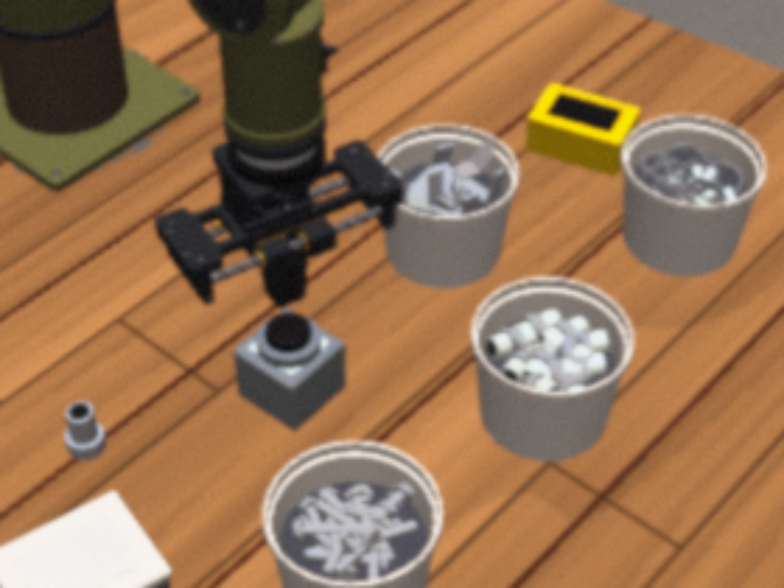

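The fingers are directly above the button, with about 35 mm to go. Coming down in small steps while watching the force.

```bash
python3 -m creep '[{"hand":0,"slide":[0,0.002,0.013],"turn":0},{"hand":0,"slide":[0,0,0.012],"turn":0},{"hand":0,"slide":[0,0,0.004],"turn":0},{"hand":0,"slide":[0,0,0],"turn":0}]'
python3 -m creep '[{"hand":0,"slide":[0,0,0.002],"turn":0},{"hand":0,"slide":[0,0,0.002],"turn":0},{"hand":0,"slide":[0,0,0],"turn":0}]'
python3 -m creep '[{"hand":0,"slide":[0,0,0.002],"turn":0},{"hand":0,"slide":[0,0,0],"turn":0}]'
```

```text
clock: 14.38
tool_pos: [0.4684, -0.1364, 0.0995]
eef_rot: [0.805, 0.594, -0.0, -0.0]
contact_force: [-0.4, 0.5, -0.4]
opening: 0.007
clock: 14.75
tool_pos: [0.4686, -0.1364, 0.0957]
eef_rot: [0.805, 0.594, 0.0, -0.0]
contact_force: [-0.2, 0.4, 0.4]
opening: 0.004
clock: 15.0
tool_pos: [0.4685, -0.1364, 0.0936]
eef_rot: [0.805, 0.594, -0.0, -0.0]
contact_force: [-0.1, -0.4, 1.0]
opening: 0.007
```

```bash
python3 -m creep '[{"hand":0,"slide":[0,0,0.002],"turn":0},{"hand":0,"slide":[0,0,0],"turn":0}]'
python3 -m creep '[{"hand":0,"slide":[0,0,0.002],"turn":0},{"hand":0,"slide":[0,0,0],"turn":0}]'
python3 -m creep '[{"hand":0,"slide":[0,0,0.0015],"turn":0},{"hand":0,"slide":[0,0,0],"turn":0}]'
```

```text
clock: 15.25
tool_pos: [0.4685, -0.1364, 0.0916]
eef_rot: [0.805, 0.594, -0.0, -0.0]
contact_force: [0.3, -0.5, -0.3]
opening: 0.004
clock: 15.5
tool_pos: [0.4687, -0.1365, 0.0897]
eef_rot: [0.805, 0.594, 0.0, 0.0]
contact_force: [-0.1, -1.1, 2.0]
opening: 0.006
clock: 15.75
tool_pos: [0.4687, -0.1364, 0.0882]
eef_rot: [0.805, 0.594, 0.0, 0.0]
contact_force: [-0.5, -0.6, 2.2]
opening: 0.006
```

```bash
python3 -m creep '[{"hand":0,"slide":[0,0,0.002],"turn":0},{"hand":0,"slide":[0,0,0],"turn":0}]'
python3 -m creep '[{"hand":0,"slide":[0,0,0.002],"turn":0},{"hand":0,"slide":[0,0,0],"turn":0}]'
```

```text
clock: 16.0
tool_pos: [0.4687, -0.1364, 0.0862]
eef_rot: [0.805, 0.594, 0.0, 0.0]
contact_force: [0.0, 0.8, 3.9]
opening: 0.006
clock: 16.25
tool_pos: [0.4687, -0.1365, 0.0844]
eef_rot: [0.805, 0.594, 0.0, 0.0]
contact_force: [-0.9, 0.5, 7.1]
opening: 0.002
```

```bash
python3 -m creep '[{"hand":0,"slide":[0,0,0.001],"turn":0},{"hand":0,"slide":[0,0,0],"turn":0},{"hand":0,"slide":[0,0,0],"turn":0}]'
```

```text
clock: 16.62
tool_pos: [0.4687, -0.1365, 0.0843]
eef_rot: [0.805, 0.594, 0.0, 0.0]
contact_force: [-2.0, 0.2, 16.1]
opening: 0.009
```

The button is hard against its stop: 16 N, and the tool no longer moves down. Releasing and rising.

```bash
python3 -m creep '[{"hand":0,"slide":[0,0,-0.01],"turn":0},{"hand":0,"slide":[0,0,-0.03],"turn":0},{"hand":0,"slide":[0,0,-0.05],"turn":0},{"hand":0,"slide":[0,0,-0.05],"turn":0},{"hand":0,"slide":[0,0,0],"turn":0}]'
python3 -m creep '[{"hand":0,"slide":[0,0,0],"turn":0},{"hand":0,"slide":[0,0,0],"turn":0},{"hand":0,"slide":[0,0,0],"turn":0},{"hand":0,"slide":[0,0,0],"turn":0}]'
python3 - <<'E'
from h import *
b=snapshot("scene"); save(b,"p4.png")
a=cv2.imread("pics/scene0.png")[:,:,::-1]
d=np.abs(a.astype(int)-b["frame"]).max(2)
for t in["fitting_tub","clamp_tub","bolt_tub","bracket_tub","confirm_top","carton","screw_case","loose_coupling"]:
    z=0.085 if t=="confirm_top" else 0
    print(t,[(round(r["conf"],2),onplane(b,r["uv"],z)[:2].round(3)) for r in pinpoint(t,b)[:1]])
print(bydepth(b,(243,216)))
E
```

```text
clock: 17.25
tool_pos: [0.4705, -0.1368, 0.2261]
eef_rot: [0.805, 0.593, 0.002, 0.002]
contact_force: [0.2, 0.3, -0.1]
opening: 0.002
clock: 17.75
tool_pos: [0.4683, -0.1363, 0.2225]
eef_rot: [0.805, 0.594, -0.0, -0.001]
contact_force: [-0.4, -0.6, -0.3]
opening: 0.003
fitting_tub [(0.91, array([ 0.651, -0.01 ]))]
clamp_tub [(0.98, array([0.615, 0.261]))]
bolt_tub [(0.9, array([ 0.648, -0.26 ]))]
bracket_tub []
confirm_top [(0.61, array([ 0.472, -0.139]))]
carton [(0.55, array([0.462, 0.308]))]
screw_case [(0.74, array([ 0.504, -0.403]))]
loose_coupling [(0.47, array([ 0.371, -0.299]))]
[ 0.46551922 -0.13305941  0.08033918  1.        ]
```

View pics/p4.png

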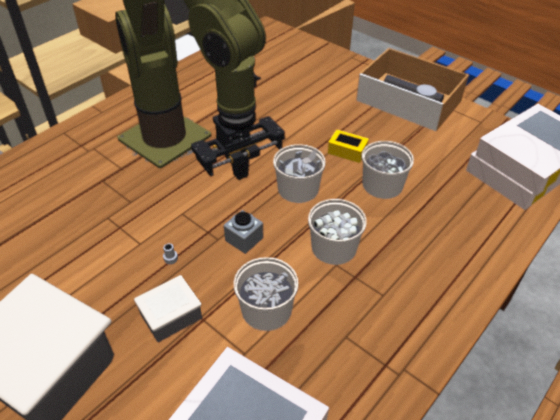

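Everything stands where it did, the button at (243,217) is up and the arm is clear. Handing in.

```bash
python3 -c "
from plant import finish_job; print(finish_job())"
```

```text
the job is handed in; nothing more can be done
None
```

I carried out all three steps in order and handed the job in at about 18 s of the 61 s allowed; the hand-in gives no verdict.

- **Pointing:** I held the closed fingers over the tub of pipe fittings for about 2.5 s, then over the tub of hose clamps for about 2.5 s. Both times the measured tool position was within about 2 mm of the tub's centre. The grasp point was about 158 mm above the underside over the fittings and 160 mm over the clamps. I crossed between tubs with the grasp point about 258 mm up.
- **Button:** I pressed until the tool stopped going down (about 16 N, about 6 mm after first contact), then let go. The depth reading after release was 80.3 mm, against 80.7–81 mm before the press, so it is up again. The task gives about 85 mm; both cameras read about 4 mm lower.
- **Last picture:** All the tubs and bystanders look to be where they started, and the networks' positions agree to within about 10 mm, which is their usual scatter. The network did not report the tub of brackets in that picture, but it shows plainly there, unmoved. No unexpected forces showed in the readings after each move.

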